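# Snap the retaining clip onto a bracket pivot

### The arm

A 6-joint arm with a two-finger parallel gripper is mounted at the origin on the work surface. World frame = base frame: x ahead of the robot, y to its left, z up, the work surface at z = 0. Lengths are in m, angles in rad, forces in N, time in s.
With the tool pointing down it reaches from about 0.325 to 0.75 m from the base axis. Payload 7.6 kg.
Tool frame: the origin (TCP) lies between the finger pads; the fingertips stand 8 mm ahead of it and the grasp point (between the pads) lies 11 mm behind it; z points along the fingers, y is the line along which they close (so a half turn about z gives the same grasp; the last joint's range is limited). The gripper opens to 85 mm and grips with 20 to 120 N. Pads are 22 mm wide; open, the fingers measure 114 mm over their backs; the gripper's body (76 mm by 85 mm) begins 54 mm behind the grasp point. The pads swing forward as they close: fully open they stand 13 mm farther back than shut.
Start: joints at [1.273, 0.052, 1.401, -0, 1.689, -0.07], TCP at [0.119, 0.511, 0.239] pointing down, gripper open.
Joint ranges: [-2.9, 2.9], [-0.91, 2.17], [0.12, 2.37], [-1.06, 4.2], [0.26, 2.73], [-2.93, 2.93]. Speed limits (rad/s): [2.57, 2.57, 3.01, 3.14, 3.14, 3.14].

### API

Orientations are given as a unit quaternion [x, y, z, w].
In Python, from rig import observe, snapshot, camera_model, manip gives the robot as it stands.
- The arm moves only by the tool jog_arm, never from a script. Its arguments are lists of equal length, an entry for each row: "angular": the turn, a rotation vector about the tool's x, y, z scaled (see below), a list of three; "slide": the shift along the tool's x, y, z scaled (see below), a list of three; "grip": the gripper's target within -1 to 1 (shut at 1, half-way at 0, fully open at -1). In form: {"angular": [[wx, wy, wz], ...], "slide": [[tx, ty, tz], ...], "grip": [grip, ...]}. A call has 1 to 10 rows; each row shifts and turns the commanded pose from where the row before left it, along the tool's axes as they then stand; what a row does not reach is not made up. The controller multiplies each number of a shift by 40 cm and each number of a turn by pi/2 rad. A row lasts 1/10 s, in which the tool goes at most 50 mm and 8.59 degrees, less where a joint would pass 70% of its speed; a pose out of reach is approached as far as the arm can. A call with a number of a shift or a turn outside -1 to 1 is refused whole. A call with a gripper value outside its range is refused whole. The fingers move at their own pace and stop on an object; the grip force is fixed at half the most. Time passes only in rows, so rows that do not move let the fingers close. It gives the time, the measured TCP pose, the force, the opening and the grip force at its end, in the units of the state.
- observe(): the state, without advancing time (a new reading comes with each control period).
- snapshot(name): name is "scene" or "top"; returns the picture (480x640x3 uint8, red, green, blue); there is no depth.
- camera_model(name): a dict with "fx", "fy", "cx", "cy" (pixels), "position" and "rotation" of the camera in the world. Camera axes: x right, y down, z forward; pixel columns grow to the right and rows downward; lengths in m; the calibration is good to about 2 mm. A picture is of the moment at which its call begins. camera_model takes no time and is no camera call.
- manip.finish_job(): hands the job in; it is judged then, once.
The state is a dict: "clock": time; "joint_positions": joint angles; "dq": joint speeds; "effort": joint torques, N m; "tool_pos": TCP position; "tcp_rot": TCP orientation; "wrist_force": force on the tool from outside, world axes, zero at the start; "ft_torque": the same for the moment, N m; "finger_gap": finger opening in m; "gripper_force": force on a finger pad.
Only numpy, scipy, OpenCV 4.12 (cv2) and the standard library are available. Lean on these libraries where they do the work, as an engineer would, in place of code of your own. Each camera call takes 0.05 s, during which the arm holds its last target. There are 200 camera calls.

### The job

Pick up the steel spring clip lying on the bench mat by its upright tab and push it sideways, mouth first, into the groove of the stub shaft that stands on the sensor housing, until it snaps fully home between the shaft's head and the bracket; then let go. Find the groove by feel and push gently, so that neither clip nor shaft is strained, and leave the other things on the bench where they are.

Things in the scene. Friction and masses are not known exactly. Their poses are not given: they have to be found in the camera images.
- clip: Loose spring clip of bare steel, about 50 g: a flat fork 6 mm thick, upright grip tab at its back. Origin: centre of the seat (where the shaft's neck ends up), on the underside; z = 0 when flat on the bench. +x points out of the open mouth, z up. Overall x -36 to 20 mm, y -17 to 17 mm. Solid bridge: x -20 to -8, y -13 to 13 mm. Snapped on, the neck has about 1 mm of play to and fro.
- clip_tab (a point): Middle of the clip's grip tab, at clip x = -27 mm, y = 0, z = 21 mm; axes as the clip's. The tab is a block 18 mm long (clip x -36 to -18), 10 mm thick (y -5 to 5), rising to z = 36 mm. Grip it from above across its 10 mm.
- clip_arm_l (a joint): Outward swing of the clip's left (+y) prong, rad, 0 relaxed; sprung, about 4 N per mm at the nub, hinged at clip x = -12 mm. Relaxed gap between the prongs: 17 mm at the seat, 10.2 mm between the rounded nubs at x = 7 mm, flaring to about 23 mm at the tips at x = 19 mm.
- clip_arm_r (a joint): Outward swing of the right (-y) prong, likewise. Pushing the mouth over the neck spreads both prongs (about 0.1 rad each); the push rises to 5 to 15 N, drops suddenly as the nubs pass the neck, then rises hard when the neck meets the bridge.
- housing: Grey plastic sensor housing, 122 x 122 mm, top face at z = 70 mm, in a black nest 150 x 150 x 12 mm screwed to the bench (it does not move). Origin: under its centre at bench level; z up. An aluminium bracket lies over its top: a round disc 60 mm across about the shaft, and a strip 40 mm wide going from it along the housing's +x to 90 mm from the shaft.
- groove_nominal (a point): Nominal centre of the groove's floor (= the disc's flat top), on the housing's axis, 84 mm above its origin; axes as the housing's. Spacers and fit differ from unit to unit: the real shaft is fixed up to 3.5 mm off this point along x and along y, and the real floor up to 9 mm lower or higher. No reading tells this: it must be felt or seen.
- head_nominal (a point): Nominal centre of the shaft head's underside, 8 mm above groove_nominal, off by as much. Over the disc the steel shaft (pivot) has a neck (pivot_c0) 14 mm across and 8 mm high (the groove), then a head 24 mm across and 15 mm high. The clip sits round the neck with 2 mm of vertical play. It may go on from any side; from the housing's -x side the tab stays clear of the strip.
- beaker: Bystander: loose white plastic beaker, 68 mm across, 85 mm high; origin under its centre.
- small_unit: Bystander: loose small grey housing 82 x 67 x 42 mm; origin under its centre.
- locknut: Bystander: loose plain closed steel ring, 38 mm across, 8 mm high; origin under its centre.
- driver: Bystander: loose screwdriver 160 mm long, lying along its x; origin on the bench under it.

How it is judged:
By the outcome, as a careful person would: the job done as asked, in the order asked, and still so for the second after the job is handed in, with the robot touching nothing.
It also fails if it takes over 67 s, if anything falls off the work surface, if the arm or the gripper's body presses on something with over 40 N, if the wrist force passes 120 N, or if a joint passes its speed limit or range.

## Working session

There is one attempt and no reset: what is moved stays moved. The work goes in short steps, Python scripts to look and compute and a tool call to move; the robot and the scene stay as the last step left them, time stands still between calls to the robot, and variables do not carry over. Pictures are saved under pics/ and viewed, at most 10 in all, crops included, and the job is handed in when it is done.

Besides the shell and the picture viewer there is one more tool, called after ">>>" as name(argument=value, ...), one argument or row to a line, values as JSON. jog_arm: Moves the arm, as the interface text tells. Its arguments: {"type":"object","properties":{"angular":{"type":"array","items":{"type":"array","items":{"type":"number"}}},"slide":{"type":"array","items":{"type":"array","items":{"type":"number"}}},"grip":{"type":"array","items":{"type":"number"}}},"required":["angular","slide","grip"]}

```bash
mkdir -p pics
python3 - <<'E'
from rig import observe,snapshot,camera_model
import cv2
for n in("scene","top"):
    cv2.imwrite(f"pics/{n}0.png",snapshot(n)[:,:,::-1]); print(camera_model(n))
print(observe())
E
```

```text
{'fx': 466.7619324981651, 'fy': 466.7619324981651, 'cx': 321.9698128217406, 'cy': 237.63805280998733, 'position': array([ 1.12894919, -0.11185943,  0.7652255 ]), 'rotation': array([ 0.72807476,  0.59535532, -0.21835401, -0.26034731])}
{'fx': 606.272491732665, 'fy': 606.272491732665, 'cx': 322.39412640957295, 'cy': 229.53674664648227, 'position': array([ 0.38249556, -0.00168628,  1.24989274]), 'rotation': array([ 0.71151162, -0.69908309,  0.04577696, -0.05420814])}
{'clock': 0.1, 'joint_positions': array([ 1.27267730e+00,  5.27723886e-02,  1.40162126e+00,  1.38131417e-05,
        1.68861790e+00, -7.03022000e-02]), 'dq': array([-0.00028037, -0.00190267, -0.00351125, -0.00073931, -0.00225375,
       -0.00054225]), 'effort': array([ 1.30453103e-03, -3.82587039e+01, -3.60981417e+01, -8.62146135e-05,
        4.92999447e-03,  1.81024757e-05]), 'tool_pos': array([0.11847011, 0.51119032, 0.23855835]), 'tcp_rot': array([ 1.13661412e-01,  9.93519290e-01, -6.96189684e-04, -1.36693411e-04]), 'wrist_force': array([-0.32813799, -0.10072667,  0.03543085]), 'ft_torque': array([-0.03196454,  0.04537336, -0.02495624]), 'gripper_force': 0.0, 'finger_gap': 0.08525169744521163}
```

View pics/scene0.png

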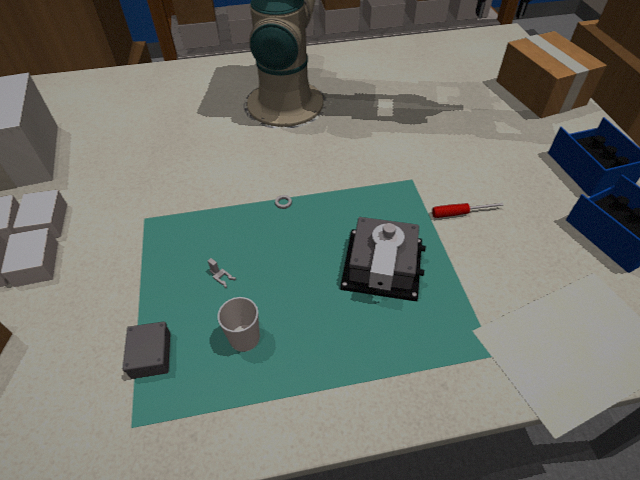

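View pics/top0.png

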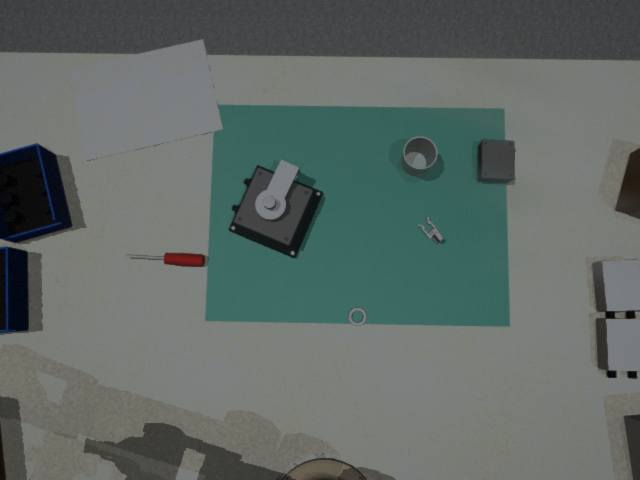

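The scene view shows the clip at about (220,272) and the housing at about (385,258), with the shaft head at (388,230). In the top view the clip is at (431,230) with its mouth up-left, and the shaft head is at (270,203) with the strip pointing to (287,168). I'll zoom in next.

```bash
cat > h.py <<'E'
import numpy as np,cv2
from scipy.spatial.transform import Rotation as R
from rig import observe,snapshot,camera_model
def proj(n,P):
    c=camera_model(n); p=R.from_quat(c['rotation']).inv().apply(np.atleast_2d(P)-c['position'])
    return np.c_[c['fx']*p[:,0]/p[:,2]+c['cx'],c['fy']*p[:,1]/p[:,2]+c['cy']]
def ray(n,u,v,z):
    c=camera_model(n); d=R.from_quat(c['rotation']).apply([(u-c['cx'])/c['fx'],(v-c['cy'])/c['fy'],1])
    return c['position']+d*(z-c['position'][2])/d[2]
def crop(im,u,v,w,h,s): return cv2.resize(im[v:v+h,u:u+w],(w*s,h*s),interpolation=cv2.INTER_CUBIC)
E
python3 - <<'E'
from h import *
s=cv2.imread('pics/scene0.png');t=cv2.imread('pics/top0.png')
a=np.hstack([crop(t,410,210,50,37,8),crop(t,220,155,100,75,4)[:296]])
b=np.hstack([crop(s,195,250,50,37,8),crop(s,340,210,100,75,4)[:296]])
cv2.imwrite('pics/z0.png',np.vstack([a,b]))
E
```

```text
(no output)
```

View pics/z0.png

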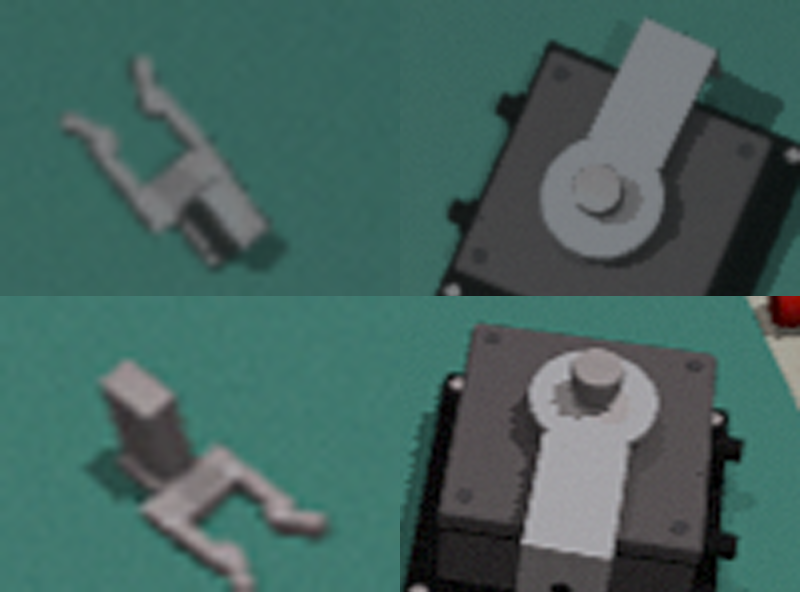

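The zoom shows the clip's tab, prongs and bridge, and the housing, disc and head clearly enough in both views. I'll fit the poses from the features read off it.

```bash
cat > fit.py <<'E'
from h import *
from scipy.optimize import least_squares
P=lambda a,ou,ov,s,x0,y0: (np.array(a,float)-[x0,y0]+.5)/s-.5+[ou,ov]
tc=P([(72,121),(141,62),(157,230),(185,203),(218,180),(271,222),(244,250)],410,210,8,0,0)
sc=P([(322,522),(246,587),(177,395),(147,420),(100,382),(128,361)],195,250,8,0,296)
T=[(19,14,3),(19,-14,3),(-20,13,3),(-18,5,36),(-18,-5,36),(-36,-5,36),(-36,5,36)]
S=[(19,14,3),(19,-14,3),(-18,5,36),(-18,-5,36),(-36,-5,36),(-36,5,36)]
th=P([(552,45),(770,140),(457,270)],220,155,4,400,0); TH=[(61,61,70),(61,-61,70),(-61,61,70)]
sh=P([(477,325),(717,353),(700,552),(440,520)],340,210,4,400,296); SH=[(-61,-61,70),(-61,61,70),(61,61,70),(61,-61,70)]
ts=P([(598,188),(602,198)],220,155,4,400,0); ss=P([(597,368),(593,402)],340,210,4,400,296); SF=[(0,0,107),(0,0,84)]
def W(p,pts,d=(0,0,0)):
    return R.from_euler('z',p[2]).apply((np.array(pts,float)+d)/1e3)+[p[0],p[1],0]
def res(q):
    c,h,d,kt,ks=q[:3],q[3:6],q[6:9],q[9:11],q[11:13]
    r=[proj('top',W(c,T))+kt-tc,proj('scene',W(c,S))+ks-sc,proj('top',W(h,TH))+kt-th,proj('scene',W(h,SH))+ks-sh,
       proj('top',W(h,SF,d))+kt-ts,proj('scene',W(h,SF,d))+ks-ss]
    return np.concatenate([x.ravel() for x in r]+[kt/2,ks/2,d*[1/6,1/6,1/12]])
q0=np.r_[ray('top',431,230,0)[:2],.8,ray('top',270,205,.07)[:2],-.45,0,0,0,0,0,0,0]
f=least_squares(res,q0,loss='soft_l1')
if __name__=='__main__':
    np.set_printoptions(precision=4,suppress=True)
    q=f.x; print('clip',q[:3],'housing',q[3:6],'d mm',q[6:9],'cam',q[9:]); print(f.fun.round(1))
    print('tab',W(q[:3],[(-27,0,21)]),'shaft floor',W(q[3:6],[(0,0,84)],q[6:9]))
E
python3 fit.py
```

```text
clip [ 0.5678 -0.2042  0.6805] housing [ 0.5986  0.1121 -0.3771] d mm [-2.4719  2.6876  6.2696] cam [-0.2952  0.5786 -0.1264  0.6638]
[-1.9  0.5 -0.  -0.4 -0.2  1.2  1.5 -0.7  1.2 -0.8  0.2  0.9 -0.2  0.4
  1.   0.7  0.1  1.7  0.1 -0.1  0.  -0.  -0.3  0.   0.1 -0.5 -0.6  0.1
  1.2 -0.7 -1.5 -0.5 -1.2 -0.6 -0.1  0.2  0.9  0.  -0.6 -1.3 -0.   0.1
  0.1 -0.1  0.1  0.3 -0.1 -0.2 -0.1  0.3 -0.1  0.3 -0.4  0.4  0.5]
tab [[ 0.5468 -0.2212  0.021 ]] shaft floor [[0.5973 0.1155 0.0903]]
```

Tab and prong points disagree on the clip's yaw, so I'll refine the clip by silhouette fitting in both views.

```bash
cat > sil.py <<'E'
from fit import *
from scipy.optimize import minimize
box=lambda x0,x1,y0,y1,z0,z1:[(x,y,z) for x in(x0,x1) for y in(y0,y1) for z in(z0,z1)]
quad=lambda pts:[(x,y,z) for x,y in pts for z in(0,6)]
parts=[box(-20,-8,-13,13,0,6),box(-36,-18,-5,5,0,36)]
for s in(1,-1):
    parts+=[quad([(-12,8.5*s),(-12,13*s),(7,8.5*s),(7,13*s)]),quad([(3,8.5*s),(7,5.1*s),(10,6*s),(3,12.5*s),(10,11*s)]),quad([(7,5.1*s),(19,11.5*s),(20,14*s),(17,17*s),(7,10*s)])]
K=8
ims={n:cv2.imread(f'pics/{n}0.png').astype(float) for n in('top','scene')}
roi={'top':(405,200,60,60),'scene':(190,245,60,60)}
def mask(n):
    u,v,w,h=roi[n]; c=ims[n][v:v+h,u:u+w]; g=c[...,1]-c[...,2]  # green-red: high on mat
    g=g/np.maximum(c.sum(2),1); bg=np.median(g)
    return np.clip(1-g/bg,0,1)
M={n:mask(n) for n in roi}
def render(n,p,k):
    u,v,w,h=roi[n]; m=np.zeros((h*K,w*K),np.uint8)
    for a in parts:
        x=(proj(n,W(p,a))+k-[u,v]+.5)*K-.5
        cv2.fillConvexPoly(m,cv2.convexHull(x.round().astype(np.int32)),255)
    return cv2.resize(m,(w,h),interpolation=cv2.INTER_AREA)/255.
def cost(q):
    p=np.r_[q[:2]/1e3,q[2]/30]; return sum(((render(n,p,k)-M[n])**2).sum() for n,k in(('top',q[3:5]),('scene',q[5:7])))+.5*(q[3:]**2).sum()
best=None
for y in(.6,.75,.9,1.05):
    q=np.r_[f.x[:2]*1e3,y*30,f.x[9:13]]
    r=minimize(cost,q,method='Nelder-Mead',options=dict(maxiter=1500,initial_simplex=np.vstack([q]+[q+e for e in np.diag([4,4,4,1,1,1,1])])))
    print(y,r.fun,r.x[:2],r.x[2]/30,r.x[3:])
    if best is None or r.fun<best.fun: best=r
q=best.x;p=np.r_[q[:2]/1e3,q[2]/30];print('tab',W(p,[(-27,0,21)]))
o=[]
for n,k in(('top',q[3:5]),('scene',q[5:7])):
    u,v,w,h=roi[n]; o.append(np.hstack([cv2.resize(x,(266,266),interpolation=cv2.INTER_NEAREST) for x in(M[n]*255,render(n,p,k)*255,abs(M[n]-render(n,p,k))*255)]))
cv2.imwrite('pics/sil.png',np.vstack(o))
E
python3 sil.py
```

```text
Traceback (most recent call last):
  File "sil.py", line 27, in <module>
    r=minimize(cost,q,method='Nelder-Mead',options=dict(maxiter=1500,initial_simplex=np.vstack([q]+[q+e for e in np.diag([4,4,4,1,1,1,1])])))
  File "sil.py", line 23, in cost
    p=np.r_[q[:2]/1e3,q[2]/30]; return sum(((render(n,p,k)-M[n])**2).sum() for n,k in(('top',q[3:5]),('scene',q[5:7])))+.5*(q[3:]**2).sum()
                                       ~~~^^^^^^^^^^^^^^^^^^^^^^^^^^^^^^^^^^^^^^^^^^^^^^^^^^^^^^^^^^^^^^^^^^^^^^^^^^^^^
  File "sil.py", line 23, in <genexpr>
    p=np.r_[q[:2]/1e3,q[2]/30]; return sum(((render(n,p,k)-M[n])**2).sum() for n,k in(('top',q[3:5]),('scene',q[5:7])))+.5*(q[3:]**2).sum()
                                             ~~~~~~^^^^^^^
  File "sil.py", line 19, in render
    x=(proj(n,W(p,a))+k-[u,v]+.5)*K-.5
       ~~~~^^^^^^^^^^
  File "h.py", line 5, in proj
    c=camera_model(n); p=R.from_quat(c['rotation']).inv().apply(np.atleast_2d(P)-c['position'])
ValueError: time passes only in moves, steps and waits
```

```bash
sed -i 's/^from rig import.*/from rig import observe,snapshot,camera_model as _cm\nfrom functools import lru_cache\ncamera_model=lru_cache(None)(_cm)/' h.py; python3 sil.py
```

```text
0.6 199.72400466102647 [ 568.19417818 -204.79119964] 0.6821951264816531 [-0.52206785  0.24681367  0.07367783  0.27893449]
0.75 199.18057589003973 [ 568.6965159 -203.5251729] 0.681185740743706 [-0.02583886  0.55533388 -0.70501271  0.18275944]
0.9 199.44313254740933 [ 568.76194197 -203.17622911] 0.6778568466841322 [ 0.29374787  0.59120645 -0.90564017  0.20504887]
1.05 211.23509559692567 [ 574.07984909 -204.43360087] 0.6852001013102511 [-0.32589999  3.11790539 -0.03010399 -1.8671493 ]
tab [[ 0.5477222  -0.22052747  0.021     ]][ WARN:0@1.662] global loadsave.cpp:1063 imwrite_ Unsupported depth image for selected encoder is fallbacked to CV_8U.
```

View pics/sil.png

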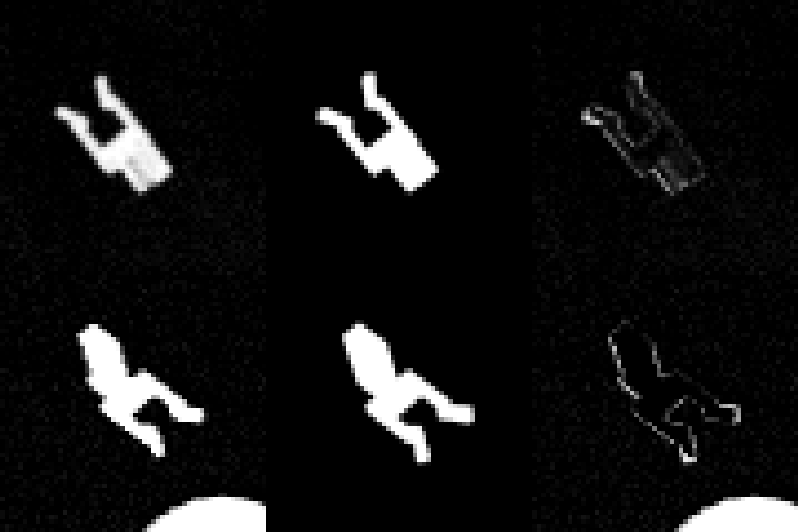

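The silhouette fit agrees with the point fit: clip at (0.5687, -0.2035), yaw 0.68 rad. I'll move to the clip, starting with a 128° turn about tool z.

>>> jog_arm(
  angular=[
    [0,0,0.095],
    [0,0,0.095],
    [0,0,0.095],
    [0,0,0.095],
    [0,0,0.095],
    [0,0,0.095],
    [0,0,0.095],
    [0,0,0.095],
    [0,0,0.095],
    [0,0,0.095],
  ],
  slide=[
    [0,0,0],
    [0,0,0],
    [0,0,0],
    [0,0,0],
    [0,0,0],
    [0,0,0],
    [0,0,0],
    [0,0,0],
    [0,0,0],
    [0,0,0],
  ],
  grip=[0,0,0,0,0,0,0,0,0,0],
)

```text
clock: 1.1
tool_pos: [0.1185, 0.5113, 0.2388]
tcp_rot: [0.76, 0.65, -0.0, 0.0]
wrist_force: [-0.6, 0.5, 0.3]
finger_gap: 0.043
gripper_force: 0.0
```

>>> jog_arm(
  angular=[
    [0,0,0.095],
    [0,0,0.095],
    [0,0,0.095],
    [0,0,0.095],
    [0,0,0.092],
    [0,0,0],
    [0,0,0],
  ],
  slide=[
    [0,0,0],
    [0,0,0],
    [0,0,0],
    [0,0,0],
    [0,0,0],
    [0,0,0],
    [0,0,0],
  ],
  grip=[0,0,0,0,0,0,0],
)

```text
clock: 1.8
tool_pos: [0.1185, 0.5114, 0.239]
tcp_rot: [0.942, 0.335, -0.0, 0.0]
wrist_force: [0.4, -0.4, -0.6]
finger_gap: 0.0427
gripper_force: 0.0
```

```bash
cat > go.py <<'E'
import sys
from h import *
# target x y z yaw(rad) -> commands in the tool frame
def plan(x,y,z,yaw):
    o=observe(); r=R.from_quat(o['tcp_rot']); tgt=R.from_euler('z',yaw)*R.from_euler('x',np.pi)
    d=r.inv().apply(np.array([x,y,z])-o['tool_pos'])
    print('t',round(o['clock'],2),'pos',o['tool_pos'].round(4),'q6',o['joint_positions'][[0,5]].round(2),'F',o['wrist_force'].round(2),'gap',round(o['finger_gap'],4))
    print('slide total',(d/.4).round(4),'mm',(d*1e3).round(1),'turn total',((r.inv()*tgt).as_rotvec()/(np.pi/2)).round(4))
if __name__=='__main__': plan(*map(float,sys.argv[1:]))
E
python3 - <<'E'
from go import *
x,y=W=np.array([.5687,-.2035])+R.from_euler('z',.681).apply([-.029,0,0])[:2]
plan(x,y,.07,.681)
E
```

```text
t 1.8 pos [0.1185 0.5114 0.239 ] q6 [1.27 2.16] F [ 0.37 -0.37 -0.56] gap 0.0427
slide total [-0.3293  2.096   0.4233] mm [-131.7  838.4  169.3] turn total [0.0002 0.0003 0.0019]
```

>>> jog_arm(
  angular=[
    [0,0,0],
    [0,0,0],
    [0,0,0],
    [0,0,0],
    [0,0,0],
    [0,0,0],
    [0,0,0],
    [0,0,0],
    [0,0,0],
    [0,0,0],
  ],
  slide=[
    [-0.0183,0.1164,0],
    [-0.0183,0.1164,0],
    [-0.0183,0.1164,0],
    [-0.0183,0.1164,0],
    [-0.0183,0.1164,0],
    [-0.0183,0.1164,0],
    [-0.0183,0.1164,0],
    [-0.0183,0.1164,0],
    [-0.0183,0.1164,0],
    [-0.0183,0.1164,0],
  ],
  grip=[0,0,0,0,0,0,0,0,0,0],
)

```text
clock: 2.8
tool_pos: [0.3549, 0.1016, 0.2395]
tcp_rot: [0.942, 0.335, 0.001, 0.0]
wrist_force: [0.0, 0.4, 1.5]
finger_gap: 0.0425
gripper_force: 0.0
```

>>> jog_arm(
  angular=[
    [0,0,0],
    [0,0,0],
    [0,0,0],
    [0,0,0],
    [0,0,0],
    [0,0,0],
    [0,0,0],
    [0,0,0],
    [0,0,0],
    [0,0,0],
  ],
  slide=[
    [-0.0183,0.1164,0],
    [-0.0183,0.1164,0],
    [-0.0183,0.1164,0],
    [-0.0183,0.1164,0],
    [-0.0183,0.1164,0],
    [-0.0183,0.1164,0],
    [-0.0183,0.1164,0],
    [-0.0183,0.1164,0],
    [0,0,0],
    [0,0,0],
  ],
  grip=[0,0,0,0,0,0,0,0,0,0],
)

```text
clock: 3.8
tool_pos: [0.5431, -0.2235, 0.2379]
tcp_rot: [0.943, 0.334, -0.001, -0.001]
wrist_force: [0.5, 0.2, -0.0]
finger_gap: 0.0429
gripper_force: 0.0
```

>>> jog_arm(
  angular=[
    [0,0,0],
    [0,0,0],
    [0,0,0],
    [0,0,0],
    [0,0,0],
    [0,0,0],
  ],
  slide=[
    [0,0,0.1],
    [0,0,0.1],
    [0,0,0.1],
    [0,0,0.1],
    [0,0,0],
    [0,0,0],
  ],
  grip=[0,0,0,0,0,0],
)

```text
clock: 4.4
tool_pos: [0.5433, -0.2223, 0.0809]
tcp_rot: [0.942, 0.334, 0.0, 0.0]
wrist_force: [0.3, -0.6, 0.1]
finger_gap: 0.0427
gripper_force: 0.0
```

Run:
```python
from go import *
x,y=W=np.array([.5687,-.2035])+R.from_euler('z',.681).apply([-.029,0,0])[:2]
plan(x,y,.018,.681)
t=snapshot('top')[:,:,::-1];s=snapshot('scene')[:,:,::-1]
cv2.imwrite('pics/a.png',np.hstack([crop(np.ascontiguousarray(t),395,190,80,80,5),crop(np.ascontiguousarray(s),180,210,80,80,5)]))
```

```text
t 4.4 pos [ 0.5433 -0.2223  0.0809] q6 [-0.45  0.44] F [ 0.27 -0.61  0.1 ] gap 0.0427
slide total [0.0062 0.0034 0.1572] mm [ 2.5  1.3 62.9] turn total [ 0.0004 -0.0003  0.0007]
```

View pics/a.png

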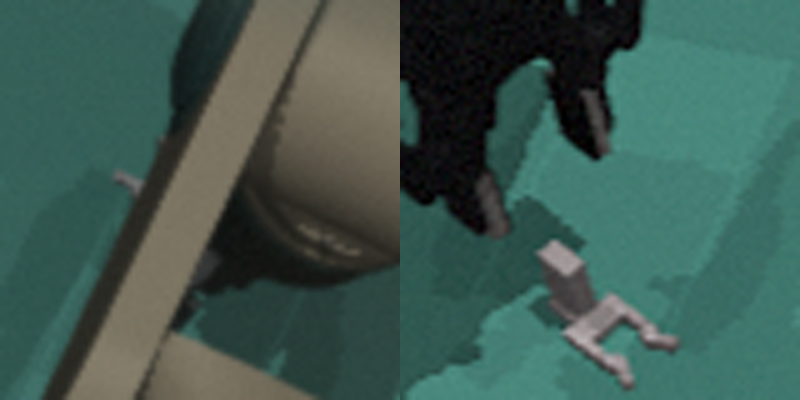

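The scene crop shows the open fingers straddling above the tab, midpoint about (547,195) in the crop and tab top at (562,255). I'll descend and close.

>>> jog_arm(
  angular=[
    [0,0,0],
    [0,0,0],
    [0,0,0],
    [0,0,0],
    [0,0,0],
  ],
  slide=[
    [0.0062,0.0034,0.05],
    [0,0,0.05],
    [0,0,0.04],
    [0,0,0.017],
    [0,0,0],
  ],
  grip=[0,0,0,0,0],
)

```text
clock: 5.0
tool_pos: [0.5459, -0.2225, 0.0165]
tcp_rot: [0.943, 0.334, -0.0, -0.0]
wrist_force: [-0.3, -0.1, -0.4]
finger_gap: 0.0427
gripper_force: 0.0
```

>>> jog_arm(
  angular=[
    [0,0,0],
    [0,0,0],
    [0,0,0],
    [0,0,0],
    [0,0,0],
    [0,0,0],
  ],
  slide=[
    [0,0,0],
    [0,0,0],
    [0,0,0],
    [0,0,0],
    [0,0,0],
    [0,0,0],
  ],
  grip=[1,1,1,1,1,1],
)

```text
clock: 5.6
tool_pos: [0.5467, -0.2229, 0.0178]
tcp_rot: [0.943, 0.334, 0.001, 0.001]
wrist_force: [-0.2, -0.5, 5.1]
finger_gap: 0.0091
gripper_force: 59.2
```

```bash
python3 go.py .546 -.2218 .018 .681
python3 - <<'E'
from h import *
s=snapshot('scene')[:,:,::-1]
cv2.imwrite('pics/b.png',crop(np.ascontiguousarray(s),190,230,70,60,8))
E
```

```text
t 5.6 pos [ 0.5467 -0.2229  0.0178] q6 [-0.45  0.44] F [-0.23 -0.48  5.09] gap 0.0091
slide total [ 0.0003 -0.0032 -0.0005] mm [ 0.1 -1.3 -0.2] turn total [ 0.0013 -0.0007 -0.0006]
```

View pics/b.png

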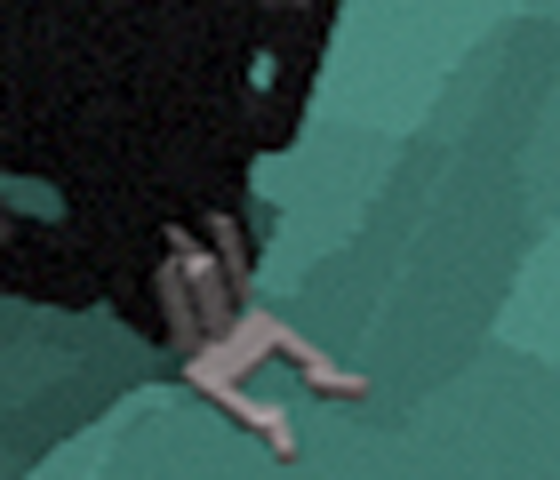

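The clip is held squarely by its tab: gap 9 mm, bridge and prongs clear, nubs at about (320,380) and (265,415) in the crop. I'll lift, turn to the housing's yaw and carry.

>>> jog_arm(
  angular=[
    [0,0,0],
    [0,0,0],
    [0,0,0.0842],
    [0,0,0.0842],
    [0,0,0.0842],
    [0,0,0.0842],
    [0,0,0.0842],
    [0,0,0.0842],
    [0,0,0.0842],
    [0,0,0.0842],
  ],
  slide=[
    [0,0,-0.05],
    [0,0,-0.09],
    [0,0,-0.09],
    [0,0,-0.09],
    [0,0,-0.09],
    [0,0,-0.05],
    [0,0,-0.04],
    [0,0,0],
    [0,0,0],
    [0,0,0],
  ],
  grip=[1,1,1,1,1,1,1,1,1,1],
)

```text
clock: 6.65
tool_pos: [0.5458, -0.2224, 0.2162]
tcp_rot: [0.982, -0.191, -0.0, -0.0]
wrist_force: [0.7, 0.7, -0.2]
finger_gap: 0.0092
gripper_force: 58.4
```

```bash
python3 go.py .5359 .1398 .14 -.377
```

```text
t 6.65 pos [ 0.5458 -0.2224  0.2162] q6 [-0.45  1.5 ] F [ 0.71  0.7  -0.23] gap 0.0092
slide total [-0.3615 -0.8305  0.1909] mm [-144.6 -332.2   76.4] turn total [-0.0001  0.0004 -0.0041]
```

>>> jog_arm(
  angular=[
    [0,0,0],
    [0,0,0],
    [0,0,0],
    [0,0,0],
    [0,0,0],
    [0,0,0],
    [0,0,0],
    [0,0,0],
    [0,0,0],
    [0,0,0],
  ],
  slide=[
    [-0.0452,-0.1038,0],
    [-0.0452,-0.1038,0],
    [-0.0452,-0.1038,0],
    [-0.0452,-0.1038,0],
    [-0.0452,-0.1038,0],
    [-0.0452,-0.1038,0],
    [-0.0452,-0.1038,0],
    [-0.0452,-0.1038,0],
    [0,0,0],
    [0,0,0],
  ],
  grip=[1,1,1,1,1,1,1,1,1,1],
)

```text
clock: 7.65
tool_pos: [0.5338, 0.1403, 0.2161]
tcp_rot: [0.982, -0.187, -0.0, 0.0]
wrist_force: [-0.3, -0.3, -0.1]
finger_gap: 0.009
gripper_force: 58.7
```

>>> jog_arm(
  angular=[
    [0,0,-0.004],
    [0,0,0],
    [0,0,0],
    [0,0,0],
  ],
  slide=[
    [0,0,0.07],
    [0,0,0.07],
    [0,0,0.045],
    [0,0,0],
  ],
  grip=[1,1,1,1],
)

```text
clock: 8.05
tool_pos: [0.5327, 0.1378, 0.1392]
tcp_rot: [0.983, -0.186, -0.003, 0.001]
wrist_force: [0.3, 0.2, -1.1]
finger_gap: 0.0087
gripper_force: 58.7
```

```bash
python3 go.py .5359 .1398 .12 -.377
python3 - <<'E'
from h import *
s=snapshot('scene')[:,:,::-1];t=snapshot('top')[:,:,::-1]
cv2.imwrite('pics/c.png',np.hstack([crop(np.ascontiguousarray(s),335,190,100,100,4),crop(np.ascontiguousarray(t),220,155,100,100,4)]))
E
```

```text
t 8.05 pos [0.5327 0.1378 0.1392] q6 [0.19 2.13] F [ 0.26  0.2  -1.13] gap 0.0087
slide total [ 0.0059 -0.0078  0.048 ] mm [ 2.4 -3.1 19.2] turn total [0.0022 0.0033 0.0021]
```

View pics/c.png

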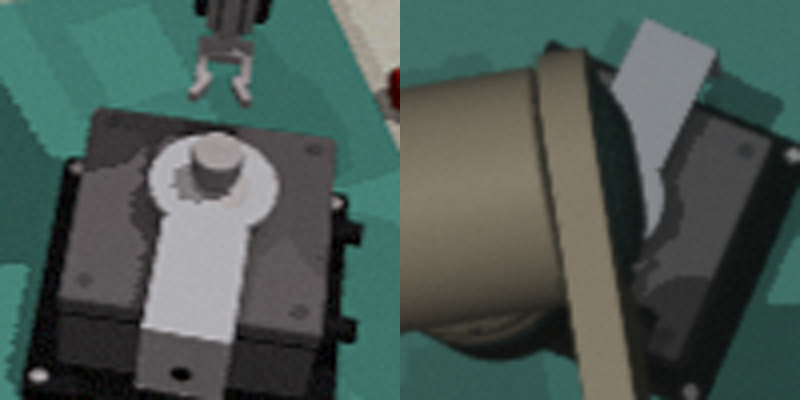

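The scene crop shows the clip hovering behind the shaft, with tips at about (195,98) and (243,102), roughly in line with the head at (217,145). I'll let it settle and compare with the prediction.

>>> jog_arm(
  angular=[
    [0,0,0.002],
    [0,0,0],
  ],
  slide=[
    [0.006,-0.0078,0.01],
    [0,0,0],
  ],
  grip=[1,1],
)

```text
clock: 8.35
tool_pos: [0.5382, 0.1416, 0.1393]
tcp_rot: [0.982, -0.187, 0.001, -0.0]
wrist_force: [-0.1, 0.2, -0.0]
finger_gap: 0.009
gripper_force: 58.7
```

```bash
python3 go.py .5359 .1398 .12 -.377
python3 - <<'E'
from h import *
T=np.array([.5327,.1378,.1392]);r=R.from_euler('z',-.38)
p=proj('scene',T+r.apply(np.array([[29+19,14,-14.8],[29+19,-14,-14.8]])/1e3));print('pred tips',(p-[335,190])*4+1.5, 'obs (243,102),(195,98)')
E
```

```text
t 8.35 pos [0.5382 0.1416 0.1393] q6 [0.19 2.14] F [-0.1   0.16 -0.04] gap 0.009
slide total [-0.0037  0.0063  0.0482] mm [-1.5  2.5 19.3] turn total [-0.0006 -0.0009  0.0011]
pred tips [[247.69927016 105.38887566]
 [187.34395812  97.60900942]] obs (243,102),(195,98)
```

>>> jog_arm(
  angular=[
    [0,0,0],
    [0,0,0],
    [0,0,0],
  ],
  slide=[
    [0,0,0],
    [0,0,0],
    [0,0,0],
  ],
  grip=[1,1,1],
)

```text
clock: 8.65
tool_pos: [0.5375, 0.1417, 0.1388]
tcp_rot: [0.983, -0.186, 0.0, -0.0]
wrist_force: [0.9, -0.1, 0.4]
finger_gap: 0.0089
gripper_force: 58.7
```

```bash
python3 go.py .5359 .1398 .12 -.377;python3 - <<'E'
from h import *
for i in range(3):
    snapshot('top'); o=observe(); print(o['tool_pos'].round(4),o['wrist_force'].round(2),abs(o['dq']).max().round(4))
E
```

```text
t 8.65 pos [0.5375 0.1417 0.1388] q6 [0.19 2.14] F [ 0.95 -0.05  0.37] gap 0.0089
slide total [-0.002   0.0059  0.0469] mm [-0.8  2.4 18.8] turn total [-0.0002 -0.0002  0.0015]
[0.5375 0.1417 0.1387] [ 0.06  0.06 -0.16] 0.0029
[0.5375 0.1417 0.1386] [-0.62  0.23  0.46] 0.0015
[0.5375 0.1417 0.1386] [-0.59  0.2  -0.96] 0.0014
```

>>> jog_arm(
  angular=[
    [0,0,0],
    [0,0,0],
    [0,0,0],
    [0,0,0],
    [0,0,0],
    [0,0,0],
  ],
  slide=[
    [-0.002,0.006,0.015],
    [0,0,0.015],
    [0,0,0.015],
    [0,0,0.015],
    [0,0,0.006],
    [0,0,0],
  ],
  grip=[1,1,1,1,1,1],
)

```text
clock: 9.4
tool_pos: [0.5356, 0.1397, 0.1114]
tcp_rot: [0.982, -0.186, -0.001, 0.0]
wrist_force: [-0.5, -0.4, -0.6]
finger_gap: 0.0092
gripper_force: 58.7
```

>>> jog_arm(
  angular=[
    [0,0,0],
    [0,0,0],
    [0,0,0],
  ],
  slide=[
    [0,0,0.0025],
    [0,0,0.0025],
    [0,0,0],
  ],
  grip=[1,1,1],
)

```text
clock: 9.7
tool_pos: [0.5359, 0.1397, 0.1102]
tcp_rot: [0.982, -0.186, 0.0, -0.0]
wrist_force: [0.3, -0.7, -0.4]
finger_gap: 0.0089
gripper_force: 58.7
```

>>> jog_arm(
  angular=[
    [0,0,0],
    [0,0,0],
    [0,0,0],
  ],
  slide=[
    [0,0,0.0025],
    [0,0,0],
    [0,0,0],
  ],
  grip=[1,1,1],
)

```text
clock: 10.0
tool_pos: [0.5358, 0.1397, 0.1091]
tcp_rot: [0.982, -0.186, 0.0, -0.0]
wrist_force: [0.7, -0.2, -1.4]
finger_gap: 0.009
gripper_force: 58.7
```

Free so far; continuing in 1 mm steps.

>>> jog_arm(
  angular=[
    [0,0,0],
    [0,0,0],
  ],
  slide=[
    [0,0,0.0025],
    [0,0,0],
  ],
  grip=[1,1],
)

```text
clock: 10.2
tool_pos: [0.536, 0.1398, 0.1088]
tcp_rot: [0.982, -0.186, 0.0, -0.0]
wrist_force: [-2.5, -0.3, 4.2]
finger_gap: 0.0089
gripper_force: 59.4
```

>>> jog_arm(
  angular=[
    [0,0,0],
    [0,0,0],
  ],
  slide=[
    [0,0,0.0025],
    [0,0,0],
  ],
  grip=[1,1],
)

```text
clock: 10.4
tool_pos: [0.5361, 0.14, 0.1086]
tcp_rot: [0.983, -0.186, 0.001, -0.0]
wrist_force: [-5.6, -0.1, 9.0]
finger_gap: 0.0091
gripper_force: 60.1
```

Contact at TCP z ≈ 0.1089, so the floor is about 0.091, which matches vision. I'll raise it 1 mm clear.

>>> jog_arm(
  angular=[
    [0,0,0],
    [0,0,0],
    [0,0,0],
  ],
  slide=[
    [0,0,-0.007],
    [0,0,0],
    [0,0,0],
  ],
  grip=[1,1,1],
)

```text
clock: 10.7
tool_pos: [0.5358, 0.1396, 0.1095]
tcp_rot: [0.982, -0.186, -0.0, 0.0]
wrist_force: [0.3, -0.4, -0.6]
finger_gap: 0.0088
gripper_force: 58.7
```

```bash
python3 go.py .5359 .1398 .1099 -.377
```

```text
t 10.7 pos [0.5358 0.1396 0.1095] q6 [0.19 2.13] F [ 0.34 -0.41 -0.57] gap 0.0088
slide total [ 0.0002 -0.0005 -0.0009] mm [ 0.1 -0.2 -0.4] turn total [0.0001 0.0002 0.0014]
```

>>> jog_arm(
  angular=[
    [0,0,0.0014],
    [0,0,0],
    [0,0,0],
    [0,0,0],
    [0,0,0],
    [0,0,0],
  ],
  slide=[
    [0.006,0,-0.0008],
    [0.006,0,0],
    [0.006,0,0],
    [0.006,0,0],
    [0.006,0,0],
    [0,0,0],
  ],
  grip=[1,1,1,1,1,1],
)

```text
clock: 11.3
tool_pos: [0.5473, 0.1351, 0.1102]
tcp_rot: [0.982, -0.188, 0.0, -0.0]
wrist_force: [0.4, -0.2, -0.0]
finger_gap: 0.0089
gripper_force: 58.7
```

>>> jog_arm(
  angular=[
    [0,0,0],
    [0,0,0],
    [0,0,0],
    [0,0,0],
  ],
  slide=[
    [0.004,0,0],
    [0.004,0,0],
    [0.004,0,0],
    [0,0,0],
  ],
  grip=[1,1,1,1],
)

```text
clock: 11.7
tool_pos: [0.5516, 0.1334, 0.1102]
tcp_rot: [0.982, -0.187, 0.0, -0.0]
wrist_force: [-0.5, 0.1, 0.1]
finger_gap: 0.0091
gripper_force: 58.7
```

```bash
cat > ft.py <<'E'
from h import *
snapshot('scene'); F=[]
for i in range(3):
    o=observe(); F.append(o['wrist_force']); snapshot('scene')
r=R.from_quat(o['tcp_rot']); p=o['tool_pos']
d=R.from_euler('z',.377).apply(p-[.5973,.1155,0])*1e3
print('t',round(o['clock'],2),'F tool',r.inv().apply(np.mean(F,0)).round(2),'clip seat rel est. shaft (housing axes, mm)',(d[:2]+[29,0]).round(1),'z',p[2].round(4),'tilt/yaw',((r.inv()*R.from_euler('z',-.377)*R.from_euler('x',np.pi)).as_rotvec()).round(4),'T',r.inv().apply(o['ft_torque']).round(2))
E
python3 ft.py
```

```text
t 11.85 F tool [0.29 0.04 0.48] clip seat rel est. shaft (housing axes, mm) [-20.3  -0.1] z 0.1102 tilt/yaw [-0.      0.0001  0.    ] T [0.03 0.01 0.02]
```

>>> jog_arm(
  angular=[
    [0,0,0],
    [0,0,0],
    [0,0,0],
    [0,0,0],
  ],
  slide=[
    [0.003,0,0],
    [0.003,0,0],
    [0.003,0,0],
    [0,0,0],
  ],
  grip=[1,1,1,1],
)

```text
clock: 12.3
tool_pos: [0.555, 0.1321, 0.1102]
tcp_rot: [0.982, -0.187, 0.0, -0.0]
wrist_force: [0.4, -0.3, -0.7]
finger_gap: 0.0088
gripper_force: 58.7
```

>>> jog_arm(
  angular=[
    [0,0,0],
    [0,0,0],
    [0,0,0],
  ],
  slide=[
    [0.0025,0,0],
    [0.0025,0,0],
    [0,0,0],
  ],
  grip=[1,1,1],
)

```text
clock: 12.6
tool_pos: [0.5568, 0.1314, 0.1102]
tcp_rot: [0.982, -0.187, 0.0, -0.0]
wrist_force: [0.8, 0.1, -0.3]
finger_gap: 0.0091
gripper_force: 58.7
```

```bash
python3 ft.py
```

```text
t 12.75 F tool [0.33 0.51 0.29] clip seat rel est. shaft (housing axes, mm) [-14.7  -0.1] z 0.1102 tilt/yaw [-0.0001  0.0001 -0.    ] T [ 0.05 -0.03  0.01]
```

>>> jog_arm(
  angular=[
    [0,0,0],
    [0,0,0],
    [0,0,0],
  ],
  slide=[
    [0.0025,0,0],
    [0.0025,0,0],
    [0,0,0],
  ],
  grip=[1,1,1],
)

```text
clock: 13.1
tool_pos: [0.5586, 0.1306, 0.1102]
tcp_rot: [0.982, -0.187, -0.0, 0.0]
wrist_force: [0.3, -0.8, 0.8]
finger_gap: 0.0087
gripper_force: 58.7
```

```bash
python3 ft.py
```

```text
t 13.25 F tool [-0.04  0.51  0.08] clip seat rel est. shaft (housing axes, mm) [-12.6  -0.2] z 0.1102 tilt/yaw [ 0.      0.     -0.0001] T [-0.09 -0.04  0.03]
```

>>> jog_arm(
  angular=[
    [0,0,0],
    [0,0,0],
    [0,0,0],
  ],
  slide=[
    [0.0025,0,0],
    [0,0,0],
    [0,0,0],
  ],
  grip=[1,1,1],
)

```text
clock: 13.6
tool_pos: [0.5592, 0.1303, 0.1101]
tcp_rot: [0.982, -0.187, -0.0, 0.0]
wrist_force: [-2.7, -0.4, -0.3]
finger_gap: 0.0087
gripper_force: 58.7
```

>>> jog_arm(
  angular=[
    [0,0,0],
    [0,0,0],
    [0,0,0],
  ],
  slide=[
    [0.0025,0,0],
    [0,0,0],
    [0,0,0],
  ],
  grip=[1,1,1],
)

```text
clock: 13.9
tool_pos: [0.5599, 0.13, 0.1098]
tcp_rot: [0.982, -0.187, -0.001, 0.0]
wrist_force: [-4.7, 0.0, -0.2]
finger_gap: 0.0088
gripper_force: 58.7
```

```bash
python3 ft.py
```

```text
t 14.05 F tool [-4.73  1.49  1.09] clip seat rel est. shaft (housing axes, mm) [-11.1  -0.3] z 0.1099 tilt/yaw [0.0005 0.0014 0.0001] T [-0.31 -0.9   0.1 ]
```

Both nubs are touching the neck, with light push and slight side load. I'll shift a little toward tool +y and keep pushing.

>>> jog_arm(
  angular=[
    [0,0,0],
    [0,0,0],
    [0,0,0],
    [0,0,0],
  ],
  slide=[
    [0.0025,0.001,0],
    [0,0,0],
    [0.0025,0,0],
    [0,0,0],
  ],
  grip=[1,1,1,1],
)

```text
clock: 14.5
tool_pos: [0.5608, 0.1295, 0.1095]
tcp_rot: [0.982, -0.187, -0.002, -0.0]
wrist_force: [-7.5, 0.7, -0.4]
finger_gap: 0.0088
gripper_force: 58.8
```

```bash
python3 ft.py
```

```text
t 14.65 F tool [-8.62  1.26  0.37] clip seat rel est. shaft (housing axes, mm) [-10.1  -0.4] z 0.1095 tilt/yaw [0.0006 0.0037 0.0006] T [-0.2  -1.53  0.04]
```

>>> jog_arm(
  angular=[
    [0,0,0],
    [0,0,0],
    [0,0,0],
    [0,0,0],
  ],
  slide=[
    [0.0025,0.001,-0.001],
    [0,0,0],
    [0.0025,0,0],
    [0,0,0],
  ],
  grip=[1,1,1,1],
)

```text
clock: 15.1
tool_pos: [0.562, 0.1288, 0.1095]
tcp_rot: [0.982, -0.187, -0.003, -0.0]
wrist_force: [-9.1, 3.7, -0.6]
finger_gap: 0.0086
gripper_force: 58.7
```

```bash
python3 ft.py
```

```text
t 15.25 F tool [-10.58  -0.02   1.47] clip seat rel est. shaft (housing axes, mm) [-8.7 -0.6] z 0.1095 tilt/yaw [0.0005 0.0052 0.001 ] T [-0.02 -1.89 -0.01]
```

>>> jog_arm(
  angular=[
    [0,0,0],
    [0,0,0],
    [0,0,0],
    [0,0,0],
  ],
  slide=[
    [0.002,0,-0.0005],
    [0,0,0],
    [0.002,0,0],
    [0,0,0],
  ],
  grip=[1,1,1,1],
)

```text
clock: 15.7
tool_pos: [0.5638, 0.1281, 0.1097]
tcp_rot: [0.982, -0.187, -0.002, -0.0]
wrist_force: [-7.7, 3.4, -1.6]
finger_gap: 0.0083
gripper_force: 58.5
```

```bash
python3 ft.py
```

```text
t 15.85 F tool [-8.12 -0.14  2.29] clip seat rel est. shaft (housing axes, mm) [-6.8 -0.6] z 0.1097 tilt/yaw [0.0004 0.0045 0.001 ] T [-0.   -1.53  0.03]
```

>>> jog_arm(
  angular=[
    [0,0,0],
    [0,0,0],
    [0,0,0],
    [0,0,0],
  ],
  slide=[
    [0.002,0,0],
    [0,0,0],
    [0.002,0,0],
    [0,0,0],
  ],
  grip=[1,1,1,1],
)

```text
clock: 16.3
tool_pos: [0.5665, 0.127, 0.1104]
tcp_rot: [0.982, -0.187, -0.001, -0.0]
wrist_force: [-3.8, 1.9, -1.7]
finger_gap: 0.009
gripper_force: 58.5
```

```bash
python3 ft.py
```

```text
t 16.45 F tool [-3.31 -0.25  2.09] clip seat rel est. shaft (housing axes, mm) [-3.6 -0.7] z 0.1106 tilt/yaw [-0.0004  0.0002  0.0002] T [ 0.11 -0.56 -0.05]
```

Force is dropping as the nubs pass. I'll lower slightly, since it brushes the head's underside, and continue.

>>> jog_arm(
  angular=[
    [0,0,0],
    [0,0,0],
    [0,0,0],
    [0,0,0],
  ],
  slide=[
    [0.001,0,0.002],
    [0,0,0],
    [0.0025,0,0],
    [0,0,0],
  ],
  grip=[1,1,1,1],
)

```text
clock: 16.9
tool_pos: [0.5687, 0.1259, 0.1104]
tcp_rot: [0.982, -0.187, 0.001, -0.0]
wrist_force: [1.8, 0.9, -0.2]
finger_gap: 0.0088
gripper_force: 58.6
```

```bash
python3 ft.py
```

```text
t 17.05 F tool [ 1.92 -1.4   1.24] clip seat rel est. shaft (housing axes, mm) [-1.4 -0.9] z 0.1104 tilt/yaw [-0.0006 -0.0016 -0.0003] T [ 0.23  0.34 -0.05]
```

>>> jog_arm(
  angular=[
    [0,0,0],
    [0,0,0],
    [0,0,0],
    [0,0,0],
  ],
  slide=[
    [0.0025,-0.001,0.0015],
    [0,0,0],
    [0.002,0,0],
    [0,0,0],
  ],
  grip=[1,1,1,1],
)

```text
clock: 17.5
tool_pos: [0.5698, 0.1257, 0.1093]
tcp_rot: [0.982, -0.187, -0.0, 0.0]
wrist_force: [0.1, -0.3, 0.2]
finger_gap: 0.0092
gripper_force: 58.8
```

```bash
python3 ft.py
```

```text
t 17.65 F tool [ 0.57 -0.24  0.35] clip seat rel est. shaft (housing axes, mm) [-0.3 -0.6] z 0.1093 tilt/yaw [ 0.0001  0.0001 -0.0001] T [-0.04  0.05  0.01]
```

Snapped past, with force near zero. I'll feel for the bridge.

>>> jog_arm(
  angular=[
    [0,0,0],
    [0,0,0],
  ],
  slide=[
    [0.002,0,0],
    [0,0,0],
  ],
  grip=[1,1],
)

```text
clock: 17.9
tool_pos: [0.5706, 0.1255, 0.1093]
tcp_rot: [0.982, -0.187, -0.0, -0.0]
wrist_force: [-0.1, 0.7, -0.3]
finger_gap: 0.0092
gripper_force: 58.7
```

>>> jog_arm(
  angular=[
    [0,0,0],
    [0,0,0],
  ],
  slide=[
    [0.002,0,0],
    [0,0,0],
  ],
  grip=[1,1],
)

```text
clock: 18.1
tool_pos: [0.5714, 0.1252, 0.1094]
tcp_rot: [0.982, -0.187, -0.0, -0.0]
wrist_force: [-0.1, 0.3, -1.1]
finger_gap: 0.0086
gripper_force: 58.7
```

```bash
python3 ft.py
```

```text
t 18.25 F tool [0.35 0.12 0.31] clip seat rel est. shaft (housing axes, mm) [ 1.3 -0.5] z 0.1094 tilt/yaw [-0.0001  0.0001 -0.    ] T [-0.07  0.    0.03]
```

>>> jog_arm(
  angular=[
    [0,0,0],
    [0,0,0],
  ],
  slide=[
    [0.002,0,0],
    [0,0,0],
  ],
  grip=[1,1],
)

```text
clock: 18.5
tool_pos: [0.5722, 0.1249, 0.1095]
tcp_rot: [0.982, -0.187, 0.0, -0.0]
wrist_force: [-0.0, -0.4, -0.8]
finger_gap: 0.0088
gripper_force: 58.7
```

>>> jog_arm(
  angular=[
    [0,0,0],
    [0,0,0],
  ],
  slide=[
    [0.002,0,0],
    [0,0,0],
  ],
  grip=[1,1],
)

```text
clock: 18.7
tool_pos: [0.5725, 0.1248, 0.1094]
tcp_rot: [0.982, -0.187, -0.001, -0.0]
wrist_force: [-4.4, 0.8, 0.9]
finger_gap: 0.0087
gripper_force: 58.9
```

```bash
python3 ft.py
```

```text
t 18.85 F tool [-4.69  0.66 -1.99] clip seat rel est. shaft (housing axes, mm) [ 2.5 -0.5] z 0.1094 tilt/yaw [0.0001 0.001  0.0002] T [-0.09 -0.82 -0.03]
```

It hits a hard stop at the bridge: force rises 0 to 4.7 N in about 0.3 mm. I'll relax and release.

>>> jog_arm(
  angular=[
    [0,0,0],
    [0,0,0],
    [0,0,0],
  ],
  slide=[
    [-0.003,0,0.001],
    [0,0,0],
    [0,0,0],
  ],
  grip=[1,1,1],
)

```text
clock: 19.2
tool_pos: [0.5721, 0.1249, 0.109]
tcp_rot: [0.982, -0.187, 0.0, -0.0]
wrist_force: [0.5, 0.3, -0.8]
finger_gap: 0.0092
gripper_force: 58.8
```

>>> jog_arm(
  angular=[
    [0,0,0],
    [0,0,0],
    [0,0,0],
    [0,0,0],
    [0,0,0],
  ],
  slide=[
    [0,0,0],
    [0,0,0],
    [0,0,0],
    [0,0,0],
    [0,0,0],
  ],
  grip=[0.3,0.3,0.3,0.3,0.3],
)

```text
clock: 19.7
tool_pos: [0.5718, 0.125, 0.1091]
tcp_rot: [0.982, -0.187, 0.0, -0.0]
wrist_force: [1.0, 0.3, 0.6]
finger_gap: 0.0296
gripper_force: 0.0
```

>>> jog_arm(
  angular=[
    [0,0,0],
    [0,0,0],
    [0,0,0],
    [0,0,0],
    [0,0,0],
    [0,0,0],
    [0,0,0],
    [0,0,0],
  ],
  slide=[
    [0,0,-0.02],
    [0,0,-0.04],
    [0,0,-0.06],
    [0,0,-0.08],
    [-0.1,0,0],
    [-0.1,0,0],
    [-0.1,0,0],
    [0,0,0],
  ],
  grip=[0.3,0.3,0.3,0.3,0.3,0.3,0.3,0.3],
)

```text
clock: 20.5
tool_pos: [0.4572, 0.1706, 0.1896]
tcp_rot: [0.983, -0.186, -0.0, -0.0]
wrist_force: [-0.6, -0.4, 0.2]
finger_gap: 0.0297
gripper_force: 0.0
```

Run:
```python
from h import *
s=snapshot('scene')[:,:,::-1];t=snapshot('top')[:,:,::-1]
cv2.imwrite('pics/d.png',np.hstack([crop(np.ascontiguousarray(s),350,200,66,80,6),crop(np.ascontiguousarray(t),240,165,66,80,6)]))
```

```text
(no output)
```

View pics/d.png

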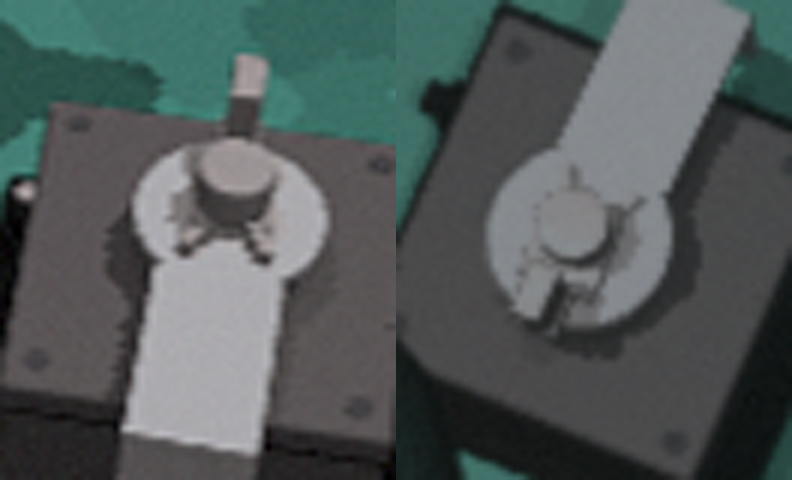

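The clip sits round the neck under the head. The tips stick out on the strip side at (185,248) and (265,255), the tab is upright behind the head at (250,90), and the gripper is clear. I'll hand it in.

```bash
python3 -c "
from rig import manip
print(manip.finish_job())"
```

```text
the job is handed in; nothing more can be done
None
```

The clip is snapped home in the groove and released. It met a firm stop at the bridge, the highest push I measured was about 11 N, and the job was handed in at about 21 s of the 67 s allowed.

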